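# Open the ratchet stop of a carton lane

### The job

The stop that holds the row of small cartons on the bench has to be opened for restocking. Press the square release button on top of the sliding jaw all the way down, where it stays, then push the jaw back along its bar, away from the cartons, until it is fully home against the end block. It is all done by pressing and pushing, with nothing picked up: leave the cartons, the torch and the tin standing where they are, and finish clear of everything.

Things in the scene. Friction and masses are not known exactly. Their poses are not given: they have to be found in the camera images.
- rig: Carton lane fixed on the bench, yawed differently each start: grey laminate board (x -150 to 50, y -230 to 230, 12 mm thick) with a steel ratchet bar, 14 mm wide, top 52 mm above the bench, over its y axis. Origin on the bench under the bar, midway along. Fixed end plate at y = -205 to -193 mm, x -130 to 35, 100 mm high; the cartons stand by it at x = -132 to -44. Only the jaw stands over the bar.
- end_block (a point): Middle of the top of the end block at the bar's +y end, 68 mm above the bench: a steel block 60 mm across the bar, rig y = 205 to 223 mm. The jaw's carriage stops against it.
- jaw (a joint): Sliding jaw along the bar, m: 0 closed, 0.170 fully home at the end block, growing along rig +y; its front face is at rig y = -0.045 + joint. Starts at 0 to 0.06. Locked, the ratchet stops it towards +y (up to 10 mm play); released, it slides with about 3 N plus 12 N per m/s and stays put. Its carriage reaches 80 mm behind the front face, rig x -31 to 36 mm, roof 65 mm above the bench.
- push_face (a point): Point on the front (-y) face of the jaw's aluminium plate, 78 mm above the bench, at rig x = 5 mm; moves with the jaw. The plate is 10 mm thick, 165 mm wide (rig x -130 to 35), top 100 mm above the bench. Its front is bare at rig x -40 to 35, 56 to 100 mm up; a finger standing on the -y side there pushes the jaw open.
- release (a joint): The release button's travel, in m: 0 = up and locked, 0.008 = fully down. It moves straight down with about 4 N and stays down when let go; from about 0.006 on, the jaw is free.
- release_top (a point): Centre of the top of the black release button, 26 x 26 mm, on the jaw's carriage roof 50 mm behind (+y of) the jaw's front face, at rig x = 3 mm. Its top is 79 mm above the bench when up, 71 mm when down; the jaw plate's back is 40 mm from its centre and stands 100 mm high.
- carton_a: Small closed cardboard carton 80 x 62 x 85 mm, loose on the board next to the fixed end plate; origin at the centre of its underside. To be left alone.
- carton_b: A like carton 80 x 62 x 85 mm, next in the row towards the jaw; origin at the centre of its underside. To be left alone.
- torch: Hand torch lying on the bench beyond the lane (rig x about +120 to +150 mm), 145 mm long along its x, 40 mm high; origin under its middle. To be left alone.
- tin: Small food tin, 66 mm across and 75 mm high, standing on the bench beyond the lane (rig x about +120 to +150 mm); origin at the centre of its underside. To be left alone.

How it is judged:
On the way, in this order (a step that is already met when the one before it is completed fails the run):
1. the release button is pressed down (value of joint release above 0.006 m), for 0.2 s.
2. the jaw is pushed back to the end block (value of joint jaw above 0.16 m), for 0.2 s.
At the end, for the whole second after the job is handed in: The jaw rests within 10 mm of the end block (joint above 0.160 of 0.170 m), the release button is still down (above 6 of 8 mm), and the cartons, torch and tin are upright within 20 mm of where they started (value of joint jaw above 0.16 m and velocity of joint jaw below 0.01 m/s and value of joint release above 0.006 m and distance of each of carton_a, carton_b, torch, tin from where it was at the start of the episode below 0.02 m and angle between each of carton_a, carton_b, torch, tin's own z axis and vertical below 0.2 rad); the robot touches nothing.
It fails at once if the end carton is moved more than 20 mm, lifted or tipped (distance of carton_a from where it was at the start of the episode above 0.02 m or angle between carton_a's own z axis and vertical above 0.2 rad or height (world z) of carton_a above 0.027 m).
It fails at once if the second carton is moved more than 20 mm, lifted or tipped (distance of carton_b from where it was at the start of the episode above 0.02 m or angle between carton_b's own z axis and vertical above 0.2 rad or height (world z) of carton_b above 0.027 m).
It fails at once if the torch is moved more than 20 mm, lifted or tipped (distance of torch from where it was at the start of the episode above 0.02 m or angle between torch's own z axis and vertical above 0.2 rad or height (world z) of torch above 0.015 m).
It fails at once if the tin is moved more than 20 mm, lifted or tipped (distance of tin from where it was at the start of the episode above 0.02 m or angle between tin's own z axis and vertical above 0.2 rad or height (world z) of tin above 0.015 m).
It also fails if it takes over 42 s, if anything falls off the work surface, if the arm or the gripper's body presses on something with over 40 N, if the wrist force passes 120 N, or if a joint passes its speed limit or range.

### The arm

A 6-joint arm with a two-finger parallel gripper is mounted at the origin on the work surface. World frame = base frame: x ahead of the robot, y to its left, z up, the work surface at z = 0. Lengths are in m, angles in rad, forces in N, time in s.
With the tool pointing down it reaches from about 0.375 to 0.975 m from the base axis. Payload 3.8 kg.
Tool frame: the origin (TCP) lies at the very end of the fingers, on their centre line; the grasp point (between the pads) lies 19 mm behind it; z points along the fingers, y is the direction in which the jaws open and shut (so a half turn about z gives the same grasp; the last joint's range is limited). The gripper opens to 85 mm and grips with 20 to 120 N. Pads are 22 mm wide; open, the fingers measure 114 mm over their backs; the gripper's body (76 mm by 85 mm) begins 54 mm behind the grasp point. The pads swing forward as they close: fully open they stand 13 mm farther back than shut.
Start: joints at [1.082, 0.264, 1.604, -0, 1.274, -0.037], TCP at [0.295, 0.607, 0.231] pointing down, gripper open.
Joint ranges: [-2.63, 2.63], [-0.94, 2.18], [0.31, 2.57], [-1.31, 4.45], [0, 2.66], [-2.55, 2.55]. Speed limits (rad/s): [2.57, 2.57, 3.14, 3.14, 3.14, 3.14].

### API

Orientations are given as a rotation vector (axis times angle).
In Python, from workcell import status, read_camera, camera_info, order gives the robot as it stands.
- The arm moves only by the tool move_arm, never from a script. Its argument "deltas" is a list of rows, each a list of 3 entries, a list of its own where there are three numbers: the turn, a rotation vector about the world's x, y, z as a fraction of full scale, then the shift along the world's x, y, z as a fraction of full scale, then the closure, from -1 (fully open) to 1 (shut), so that 0 is half open. A call has 1 to 20 rows; each row is the pose to reach, as a shift and turn from the pose commanded when the call began; what a row does not reach only later rows make up. Full scale, the value 1, is 0.1 m for a shift and pi/2 rad for a turn. A row lasts 1/8 s, in which the tool goes at most 62.5 mm and 10.7 degrees, less where a joint would pass 70% of its speed; a pose out of reach is approached as far as the arm can. A call with a number of a shift or a turn outside -1 to 1 is refused whole. A call with a gripper value outside its range is refused whole. The fingers move at their own pace and stop on an object; "grip_force" is the grip in N (left out, the last holds). Time passes only in rows, so rows that repeat a pose let the fingers close. It gives the time, the measured TCP pose, the force and the opening at its end, in the units of the state.
- status.read_state(): the state, without advancing time (a new reading comes with each control period).
- read_camera(name): name is "scene" or "top" or "wrist"; returns (picture, depth): 384x512x3 uint8, red, green, blue; 384x512 float32, m along the optical axis (not along the pixel's ray), 0 where there is no reading.
- camera_info(name): a dict with "K" (3x3 intrinsics, pixels), "R" (3x3) and "t" (3): a world point X has camera coordinates R X + t. Camera axes: x right, y down, z forward; pixel columns grow to the right and rows downward; lengths in m; the calibration is good to about 2 mm. A picture is of the moment at which its call begins: read the wrist's pose just before it. camera_info takes no time and is no camera call; for the wrist camera it gives the pose at the moment of the call.
- order.finish_job(): hands the job in, once; it reports no verdict.
The state is a dict: "time": time; "q": joint angles; "joint_vel": joint speeds; "joint_torque": joint torques, N m; "tool_pos": TCP position; "tcp_rot": TCP orientation; "wrist_force": force on the tool from outside, world axes, zero at the start; "torque": the same for the moment, N m; "width": opening from 0.0 (shut) to 1.0 (fully open).
Only numpy, scipy, OpenCV 4.12 (cv2) and the standard library are available. Lean on these libraries where they do the work, as an engineer would, in place of code of your own. Each camera call takes 0.05 s, during which the arm holds its last target. There are 200 camera calls.

## Working session

There is one attempt and no reset: what is moved stays moved. The work goes in short steps, Python scripts to look and compute and a tool call to move; the robot and the scene stay as the last step left them, time stands still between calls to the robot, and variables do not carry over. Pictures are saved under pics/ and viewed, about 8 in all and at most 12, crops included, and the job is handed in when it is done.

Besides the shell and the picture viewer there is one more tool, called after "Emit:" as a command line: name --argument value ..., lists and objects as JSON in quotes. move_arm: Moves the arm, as the interface text tells. Its arguments: {"type":"object","properties":{"deltas":{"type":"array","items":{"type":"array"}},"grip_force":{"type":"number"}},"required":["deltas"]}

```bash
mkdir -p pics; cat > h.py <<'E'
import numpy as np,cv2
from workcell import status, read_camera, camera_info, order
def snap(n,f):
    ci=camera_info(n); im,d=read_camera(n)
    cv2.imwrite(f'pics/{f}.png',im[:,:,::-1]); np.savez(f'{f}.npz',im=im,d=d,**{k:np.array(ci[k]) for k in 'KRt'})
def cloud(f):
    z=np.load(f+'.npz'); d=z['d']; v,u=np.mgrid[:d.shape[0],:d.shape[1]]
    p=np.stack([u,v,np.ones_like(u)],-1)@np.linalg.inv(z['K']).T*d[...,None]
    return (p-z['t'].ravel())@z['R'], z['im'], d
E
python3 - <<'E'
from h import *
snap('top','top0'); snap('scene','sc0')
a=cv2.imread('pics/top0.png');b=cv2.imread('pics/sc0.png')
cv2.imwrite('pics/both.png',cv2.resize(np.vstack([a,b]),None,fx=.78,fy=.78))
s=status.read_state();print(s['time'],s['tool_pos'],s['tcp_rot'],s['wrist_force'],s['width'])
E
```

```text
0.1 [0.29439098 0.60667715 0.23008344] [-0.70352149 -3.06126341  0.00313053] [ 1.03552864 -0.70167192  0.78374934] 1.0004454547591537
```

View pics/both.png

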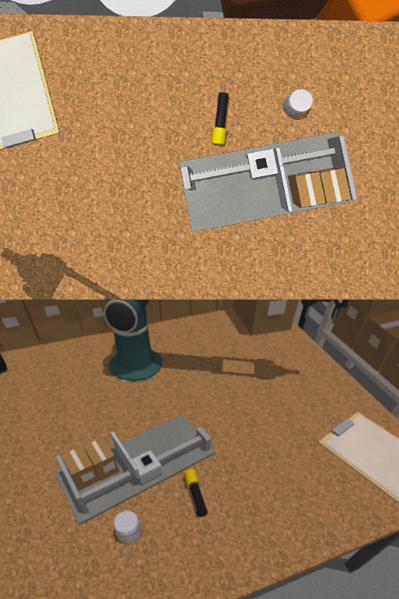

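The top view shows the button at about px (336,208), the end block at about (238,227), and the fixed plate and cartons on the right. Next I'll measure these in both views.

```bash
python3 - <<'E'
from h import *
for f,(u0,u1,v0,v1) in (('top0',(225,465,160,300)),('sc0',(60,290,140,310))):
    P,im,d=cloud(f); 
    if f=='sc0': v0,v1,u0,u1=145,290,60,290
    print(f, im.shape)
    S=np.zeros(d.shape,bool);S[v0:v1,u0:u1]=1;S&=d>0
    z=P[...,2]
    def rep(n,m):
        c,l,st,ce=cv2.connectedComponentsWithStats(m.astype(np.uint8))[:4]
        for i in range(1,c):
            if st[i,4]>25:
                q=P[l==i]; r=cv2.minAreaRect((q[:,:2]*1000).astype(np.float32))
                print(n,st[i,4],ce[i].round(),'mean',q.mean(0).round(4),'rect',np.round(r[0],1),np.round(r[1],1),round(r[2],1))
    rep('z100',S&(abs(z-.1)<.006)); rep('z68',S&(abs(z-.068)<.007))
    rep('black',S&(im.max(2)<50)&(z>.06)&(z<.095)); rep('z12',S&(abs(z-.012)<.005))
E
```

```text
top0 (384, 512, 3)
z100 547 [445. 215.] mean [ 0.5413 -0.3188  0.0983] rect [ 541.6 -319.4] [164.4  13.1] 11.6
z100 446 [364. 231.] mean [ 0.5059 -0.1574  0.0985] rect [ 507.1 -157.8] [164.5  11. ] 11.8
z100 2288 [413. 240.] mean [ 0.4886 -0.2568  0.0961] rect [ 488.8 -256.9] [ 82.2 127.8] 11.9
z68 110 [433. 196.] mean [ 0.5798 -0.3057  0.0681] rect [ 580.2 -305.3] [82.3  3.1] 12.2
z68 1004 [338. 211.] mean [ 0.544  -0.1126  0.0646] rect [ 506.7 -117.2] [150.8  71. ] 11.8
z68 255 [238. 227.] mean [0.5054 0.0944 0.0669] rect [505.2  94.5] [59.5 17.9] 11.9
z68 70 [378. 243.] mean [ 0.4798 -0.1945  0.0677] rect [ 477.3 -195. ] [79.5  6.1] 7.5
black 85 [336. 209.] mean [ 0.5474 -0.1048  0.0779] rect [ 547.5 -103.4] [23.5 24.4] 13.1
z12 11837 [318. 237.] mean [ 0.4867 -0.0786  0.0109] rect [ 497.6 -125.6] [200.2 459.8] 12.0
sc0 (384, 512, 3)
z100 281 [159. 194.] mean [ 0.5155 -0.1604  0.0996] rect [ 510.1 -161.1] [166.7  10.3] 12.1
z100 1629 [112. 201.] mean [ 0.4942 -0.2616  0.0974] rect [ 492.  -260.2] [ 84.4 127.3] 10.8
z100 387 [ 88. 228.] mean [ 0.5502 -0.3216  0.1002] rect [ 545.8 -
[... 305 characters left out ...]
262.] mean [ 0.6243 -0.3055  0.0678] rect [ 622.5 -304.5] [ 8.  13.8] 39.7
z68 42 [166. 276.] mean [ 0.7044 -0.1952  0.0739] rect [ 704.4 -192.7] [29.6 17. ] 7.2
z68 77 [157. 280.] mean [ 0.7065 -0.2136  0.0741] rect [ 708.9 -209.9] [39.2 25.4] 32.8
z68 68 [174. 284.] mean [ 0.7253 -0.1849  0.0709] rect [ 722.9 -184.3] [18.6 32.8] 58.6
black 94 [187. 206.] mean [ 0.5535 -0.1075  0.0784] rect [ 551.8 -107.8] [24.8 22.5] 12.6
z12 2747 [207. 178.] mean [ 0.4324 -0.0282  0.0122] rect [436.  -30.3] [116.3 240.2] 12.5
z12 4000 [167. 237.] mean [ 0.5727 -0.1649  0.0121] rect [ 502.5 -128.8] [201.8 460.4] 11.7
z12 605 [136. 222.] mean [ 0.5074 -0.227   0.0127] rect [ 483.  -249.3] [116.2 157.5] 12.1
```

The rig comes out consistent in both views, with errors of 2–4 mm:
- Yaw is 11.9° and the origin is about (0.5506, -0.1164).
- The button is at about (0.550, -0.105), with its top at 0.078.
- The jaw joint is at about 6 mm.

I'll transit with the gripper shut, turning so that tool y lies along rig x.

Emit:
move_arm --deltas '[[[0, 0, -0.04], [0.18, -0.5, 0], 1], [[0, 0, -0.083], [0.36, -1, 0], 1]]' --grip_force 60

```text
time: 0.35
tool_pos: [0.3306, 0.5061, 0.2303]
tcp_rot: [-0.902, -3.009, 0.002]
wrist_force: [0.2, -0.4, -0.0]
width: 0.604
```

Emit:
move_arm --deltas '[[[0, 0, -0.04], [0.18, -0.5, 0], 1], [[0, 0, -0.083], [0.36, -1, 0], 1]]'

```text
time: 0.6
tool_pos: [0.3668, 0.4054, 0.2307]
tcp_rot: [-1.098, -2.943, 0.001]
wrist_force: [-0.1, -0.5, 0.2]
width: 0.147
```

Emit:
move_arm --deltas '[[[0, 0, -0.04], [0.18, -0.5, 0], 1], [[0, 0, -0.083], [0.36, -1, 0], 1]]'

```text
time: 0.85
tool_pos: [0.4027, 0.3055, 0.2308]
tcp_rot: [-1.288, -2.865, 0.001]
wrist_force: [1.2, -0.6, 0.2]
width: 0.001
```

Emit:
move_arm --deltas '[[[0, 0, -0.04], [0.18, -0.5, 0], 1], [[0, 0, -0.083], [0.36, -1, 0], 1]]'

```text
time: 1.1
tool_pos: [0.4387, 0.2055, 0.2309]
tcp_rot: [-1.472, -2.775, 0.0]
wrist_force: [0.7, -0.0, 0.8]
width: 0.0
```

Emit:
move_arm --deltas '[[[0, 0, -0.04], [0.18, -0.5, 0], 1], [[0, 0, -0.083], [0.36, -1, 0], 1]]'

```text
time: 1.35
tool_pos: [0.4747, 0.1056, 0.231]
tcp_rot: [-1.65, -2.673, 0.0]
wrist_force: [0.6, 0.4, -0.1]
width: -0.0
```

Emit:
move_arm --deltas '[[[0, 0, -0.04], [0.18, -0.5, 0], 1], [[0, 0, -0.083], [0.36, -1, 0], 1], [[0, 0, -0.083], [0.36, -1, 0], 1]]'

```text
time: 1.72
tool_pos: [0.5112, 0.0041, 0.2308]
tcp_rot: [1.824, 2.558, -0.002]
wrist_force: [0.0, 1.2, -0.3]
width: -0.003
```

Emit:
move_arm --deltas '[[[0, 0, -0.04], [0.19, -0.5, -0.2], 1], [[0, 0, -0.079], [0.39, -1, -0.6], 1], [[0, 0, -0.079], [0.39, -1, -1], 1], [[0, 0, -0.079], [0.39, -1, -1], 1]]'

```text
time: 2.22
tool_pos: [0.5458, -0.0916, 0.1269]
tcp_rot: [-1.968, -2.437, 0.006]
wrist_force: [-0.6, 0.6, -0.3]
width: -0.001
```

```bash
python3 - <<'E'
from h import *
snap('top','top1'); snap('scene','sc1')
a=cv2.imread('pics/top1.png')[120:290,220:470];b=cv2.imread('pics/sc1.png')[130:300,60:310]
cv2.imwrite('pics/b1.png',cv2.resize(np.vstack([a,b]),None,fx=1.7,fy=1.7))
E
```

```text
(no output)
```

View pics/b1.png

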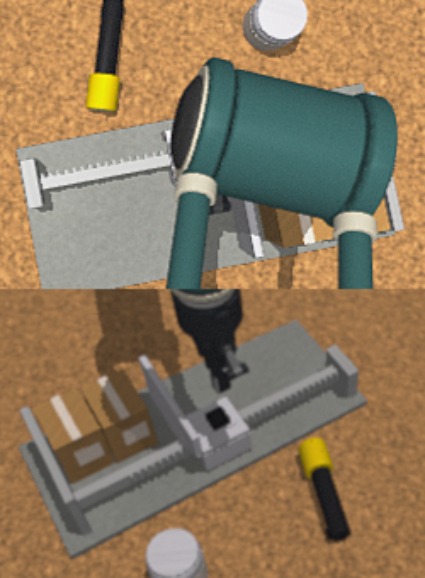

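The scene view has the fingertip hanging over the button: tip at about crop px (222,385), button at (217,418). Next I'll centre it and come down near the top.

Emit:
move_arm --deltas '[[[0, 0, 0], [0, -0.1, 0], 1], [[0, 0, 0], [0, -0.1, -0.2], 1], [[0, 0, 0], [0, -0.1, -0.4], 1], [[0, 0, 0], [0, -0.1, -0.4], 1], [[0, 0, 0], [0, -0.1, -0.4], 1]]'

```text
time: 2.95
tool_pos: [0.5509, -0.1029, 0.0931]
tcp_rot: [1.971, 2.443, 0.002]
wrist_force: [-0.3, 0.6, -0.1]
width: -0.002
```

Emit:
move_arm --deltas '[[[0, 0, 0], [0, -0.02, -0.1], 1], [[0, 0, 0], [0, -0.02, -0.15], 1], [[0, 0, 0], [0, -0.02, -0.18], 1], [[0, 0, 0], [0, -0.02, -0.2], 1], [[0, 0, 0], [0, -0.02, -0.22], 1], [[0, 0, 0], [0, -0.02, -0.23], 1], [[0, 0, 0], [0, -0.02, -0.23], 1]]'

```text
time: 3.82
tool_pos: [0.5504, -0.105, 0.0709]
tcp_rot: [1.972, 2.444, 0.0]
wrist_force: [-4.6, 1.0, 16.3]
width: -0.002
```

16 N at z = 0.071 is above the 4 N spring and at the stated down height, so the button is at its stop. I'll hold a little more, lift, go over the plate and look.

Emit:
move_arm --deltas '[[[0, 0, 0], [0, 0, -0.01], 1], [[0, 0, 0], [0, 0, -0.01], 1], [[0, 0, 0], [0, 0, 0.3], 1], [[0, 0, 0], [0, 0, 0.7], 1], [[0, 0, 0], [0, 0, 0.75], 1], [[0, 0, 0], [0.1, -0.4, 0.75], 1], [[0, 0, 0], [0.19, -0.77, 0.75], 1], [[0, 0, 0], [0.19, -0.77, 0.75], 1], [[0, 0, 0], [0.19, -0.77, 0.75], 1]]'

```text
time: 4.95
tool_pos: [0.5675, -0.181, 0.1417]
tcp_rot: [-1.972, -2.442, 0.001]
wrist_force: [-0.4, -0.3, -0.3]
width: 0.0
```

```bash
python3 - <<'E'
from h import *
snap('scene','sc2'); P,im,d=cloud('sc2')
b=cv2.imread('pics/sc2.png')[130:300,60:310]
cv2.imwrite('pics/b2.png',cv2.resize(b,None,fx=2.5,fy=2.5))
m=np.zeros(d.shape,bool);m[190:225,170:205]=1;m&=(im.max(2)<50)&(P[...,2]>.06)&(P[...,2]<.095)
print(m.sum(),np.median(P[m],0))
E
```

```text
65 [ 0.5516615  -0.10721537  0.07126258]
```

View pics/b2.png

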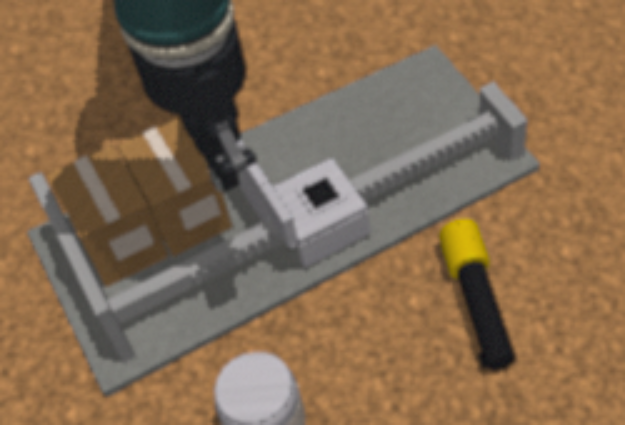

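The button now measures z = 0.0713, so it is down. The fingertip, at about crop px (232,180), is on the front side of the plate. I'll descend and push along rig +y.

Emit:
move_arm --deltas '[[[0, 0, 0], [0, 0, -0.3], 1], [[0, 0, 0], [0, 0, -0.6], 1], [[0, 0, 0], [0, 0, -0.73], 1], [[0, 0, 0], [0, 0, -0.73], 1], [[0, 0, 0], [0, 0, -0.73], 1]]'

```text
time: 5.62
tool_pos: [0.5696, -0.1817, 0.0715]
tcp_rot: [1.972, 2.444, 0.001]
wrist_force: [0.4, -0.8, -0.4]
width: 0.006
```

Emit:
move_arm --deltas '[[[0, 0, 0], [-0.02, 0.07, 0], 1], [[0, 0, 0], [-0.03, 0.13, 0], 1], [[0, 0, 0], [-0.04, 0.18, 0], 1], [[0, 0, 0], [-0.05, 0.24, 0], 1], [[0, 0, 0], [-0.06, 0.3, 0], 1], [[0, 0, 0], [-0.08, 0.38, 0], 1], [[0, 0, 0], [-0.1, 0.48, 0], 1], [[0, 0, 0], [-0.12, 0.58, 0], 1], [[0, 0, 0], [-0.14, 0.68, 0], 1], [[0, 0, 0], [-0.16, 0.78, 0], 1], [[0, 0, 0], [-0.18, 0.88, 0], 1], [[0, 0, 0], [-0.2, 0.95, 0], 1], [[0, 0, 0], [-0.21, 1, 0], 1]]'

```text
time: 7.25
tool_pos: [0.5479, -0.0811, 0.0702]
tcp_rot: [1.973, 2.445, 0.001]
wrist_force: [0.7, -2.5, -1.0]
width: 0.0
```

Emit:
move_arm --deltas '[[[0, 0, 0], [-0.02, 0.1, 0], 1], [[0, 0, 0], [-0.04, 0.2, 0], 1], [[0, 0, 0], [-0.06, 0.3, 0], 1], [[0, 0, 0], [-0.08, 0.4, 0], 1], [[0, 0, 0], [-0.1, 0.5, 0], 1], [[0, 0, 0], [-0.12, 0.58, 0], 1], [[0, 0, 0], [-0.13, 0.64, 0], 1], [[0, 0, 0], [-0.14, 0.67, 0], 1], [[0, 0, 0], [-0.15, 0.7, 0], 1], [[0, 0, 0], [-0.15, 0.72, 0], 1], [[0, 0, 0], [-0.155, 0.74, 0], 1], [[0, 0, 0], [-0.155, 0.74, 0], 1]]'

```text
time: 8.75
tool_pos: [0.5322, -0.0075, 0.0702]
tcp_rot: [-1.973, -2.444, -0.0]
wrist_force: [0.9, -1.4, -0.4]
width: -0.0
```

Not at the stop yet, so I'll creep on until the force rises.

Emit:
move_arm --deltas '[[[0, 0, 0], [-0.004, 0.02, 0], 1], [[0, 0, 0], [-0.008, 0.04, 0], 1], [[0, 0, 0], [-0.012, 0.06, 0], 1], [[0, 0, 0], [-0.014, 0.07, 0], 1], [[0, 0, 0], [-0.014, 0.07, 0], 1]]'

```text
time: 9.38
tool_pos: [0.5313, -0.0035, 0.0703]
tcp_rot: [1.969, 2.443, -0.005]
wrist_force: [3.2, -13.5, -1.6]
width: 0.007
```

13.5 N and stalled about 3 mm short of command, so the jaw is against the stop. I'll hold, back off straight and rise.

Emit:
move_arm --deltas '[[[0, 0, 0], [-0.002, 0.01, 0], 1], [[0, 0, 0], [-0.002, 0.01, 0], 1], [[0, 0, 0], [0.03, -0.15, 0], 1], [[0, 0, 0], [0.08, -0.4, 0], 1], [[0, 0, 0], [0.08, -0.4, 0], 1], [[0, 0, 0], [0.08, -0.4, 0.5], 1], [[0, 0, 0], [0.08, -0.4, 1], 1], [[0, 0, 0], [0.08, -0.4, 1], 1]]'

```text
time: 10.38
tool_pos: [0.5423, -0.0401, 0.1756]
tcp_rot: [1.968, 2.439, 0.009]
wrist_force: [-0.7, -0.1, -0.4]
width: -0.001
```

Emit:
move_arm --deltas '[[[0, 0, 0], [-0.5, 0, 0.3], 1], [[0, 0, 0], [-0.8, 0, 0.6], 1], [[0, 0, 0], [-0.8, 0, 0.6], 1], [[0, 0, 0], [-0.8, 0, 0.6], 1]]'

```text
time: 10.88
tool_pos: [0.4586, -0.0402, 0.2293]
tcp_rot: [-1.972, -2.444, -0.0]
wrist_force: [-0.6, 0.5, 0.6]
width: 0.004
```

```bash
python3 - <<'E'
from h import *
snap('scene','sc3'); P,im,d=cloud('sc3'); P0,_,_=cloud('sc0')
b=cv2.imread('pics/sc3.png')[110:310,50:310]
cv2.imwrite('pics/b3.png',cv2.resize(b,None,fx=2.5,fy=2.5))
m=np.zeros(d.shape,bool);m[140:225,190:270]=1;m&=(im.max(2)<50)&(P[...,2]>.06)&(P[...,2]<.09)
q=np.median(P[m],0);r=(q[:2]-[.5506,-.1164]);t=np.radians(11.9)
print(m.sum(),q,'joint',r@[-np.sin(t),np.cos(t)]-.005)
for (x0,x1,y0,y1,z0,z1),n in (((.43,.57,-.33,-.19,.09,.105),'cart'),((.6,.8,-.3,-.1,.065,.085),'tin'),((.6,.85,-.08,.1,.02,.05),'torch')):
    for Q in (P0,P):
        k=((Q>[x0,y0,z0])&(Q<[x1,y1,z1])).all(-1);print(n,k.sum(),Q[k].mean(0).round(4))
E
```

```text
55 [0.51704778 0.05173031 0.07127267] joint 0.16643562409071286
cart 1841 [ 0.4987 -0.2656  0.0974]
cart 1844 [ 0.4989 -0.2658  0.0975]
tin 763 [ 0.7227 -0.2092  0.0744]
tin 762 [ 0.7227 -0.2091  0.0744]
torch 804 [ 0.6734 -0.0008  0.0322]
torch 808 [ 0.6738 -0.0008  0.0322]
```

View pics/b3.png

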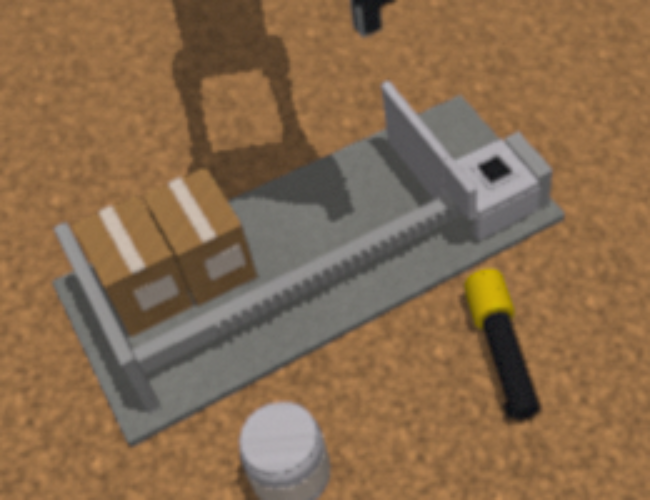

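The carriage sits flush against the end block (crop px about 535,170), the button is down and nothing else has shifted.

```bash
python3 -c "
from h import *
print(order.finish_job())"
```

```text
the job is handed in; nothing more can be done
None
```

The stop is open: I pressed the release button down, then pushed the jaw back along its bar to the end block with the shut fingers. I backed off, rose clear and handed the job in about 11 s into the 42 s allowed. `finish_job` reports no verdict.

- **Button:** the press reached 16 N with the fingers at z = 0.071 m. The camera then read the button's top at 0.0713 m, both just after pressing and at the end, which matches fully down.
- **Jaw:** the push stalled at about 13.5 N, where the finger position puts the joint at about 0.170 m. The last camera measurement gave 0.166 m. The two differ by about 4 mm, which is within the calibration error, and both are above 0.160 m. The last picture shows the carriage flush with the end block.
- **Cartons, torch and tin:** all measured within 0.5 mm of where they started.
- **Arm:** it finished at z = 0.23 m, with no contact force beyond sensor noise.

No check failed.

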